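Hook and latch the hold-down bar of an orbital shaker over the dishes

ROBOT

A 6-joint arm with a two-finger parallel gripper is mounted at the origin on a cart in front of the work surface, level with it; the furniture and walls round the work are solid. World frame = base frame: x ahead of the robot, y to its left, z up, the work surface at z = 0. Lengths are in m, angles in rad, forces in N, time in s.
With the tool pointing down it reaches from about 0.375 to 0.975 m from the base axis. Payload 3.8 kg.
Tool frame: the origin (TCP) lies midway between the tips of the shut fingers; the grasp point (between the pads) lies 19 mm behind it; z points along the fingers, y is the line along which they close (so a half turn about z gives the same grasp; the last joint's range is limited). The gripper opens to 85 mm and grips with 20 to 120 N. Pads are 22 mm wide; open, the fingers measure 114 mm over their backs; the gripper's body (76 mm by 85 mm) begins 54 mm behind the grasp point. The pads swing forward as they close: fully open they stand 13 mm farther back than shut.
Start: joints at [1.255, 0.264, 1.604, -0, 1.274, -0.037], TCP at [0.186, 0.649, 0.231] pointing down, gripper open.
Joint ranges: [-2.63, 2.63], [-0.94, 2.18], [0.31, 2.57], [-1.31, 4.45], [0, 2.66], [-2.55, 2.55]. Speed limits (rad/s): [2.57, 2.57, 3.14, 3.14, 3.14, 3.14].

INTERFACE

Orientations are given as a rotation vector (axis times angle).
In Python, from workcell import read_state, vision, ticket gives the robot as it stands. The module is installed in compiled form; this text tells all that it offers.
- The arm moves only by the tool jog_arm, never from a script. Its arguments are lists of equal length, an entry for each row: "turn": the turn, a rotation vector about the tool's x, y, z in rad, a list of three; "delta_pos": the shift along the tool's x, y, z in m, a list of three; "gripper": the finger opening in m, from 0 to 0.0854. In form: {"turn": [[rx, ry, rz], ...], "delta_pos": [[dx, dy, dz], ...], "gripper": [gripper, ...]}. A call has 1 to 20 rows; each row shifts and turns the commanded pose from where the row before left it, along the tool's axes as they then stand; what a row does not reach is not made up. A row lasts 1/12 s, in which the tool goes at most 41.7 mm and 7.16 degrees, less where a joint would pass 70% of its speed; a pose out of reach is approached as far as the arm can. A call with a gripper value outside its range is refused whole. The fingers move at their own pace and stop on an object; "grip_force" is the grip in N (left out, the last holds). Time passes only in rows, so rows that do not move let the fingers close. It gives the time, the measured TCP pose, the force, the opening and the grip force at its end, in the units of the state.
- read_state(): the state, without advancing time (a new reading comes with each control period).
- vision.read_camera(name): name is "scene" or "top" or "wrist"; returns the picture (384x512x3 uint8, red, green, blue); there is no depth.
- vision.calibration(name): a dict with "vfov" (degrees; the focal length in pixels is half the picture's height over the tangent of half this angle, whatever the lens; pixels are square), "cx", "cy" (the principal point, pixels), "R" (3x3) and "t" (3): a world point X has camera coordinates R X + t; the wrist camera has in their place "mount" (4x4, takes a point from camera to tool coordinates, whose origin is the TCP and whose axes are the flange's). Camera axes: x right, y down, z forward; pixel columns grow to the right and rows downward; lengths in m; the calibration is good to about 2 mm. A picture is of the moment at which its call begins: read the wrist's pose just before it. calibration takes no time and is no camera call.
- ticket.finish_job(): hands the job in; it is judged then, once.
The state is a dict: "time": time; "q": joint angles; "joint_vel": joint speeds; "joint_torque": joint torques, N m; "tool_pos": TCP position; "tcp_rot": TCP orientation; "wrist_force": force on the tool from outside, world axes, zero at the start; "torque": the same for the moment, N m; "width": opening from 0.0 (shut) to 1.0 (fully open); "grip_force": force on a finger pad.
Only numpy, scipy, OpenCV 4.12 (cv2) and the standard library are available. Lean on these libraries where they do the work, as an engineer would, in place of code of your own. Each camera call takes 0.05 s, during which the arm holds its last target. There are 200 camera calls.

TASK

Fasten the shaker's loose hold-down bar over the stacked Petri dishes: with its free end raised, slip the bar's oblong eye under the stud's wide head, pull it against the stem and lower the bar until the whole eye is below the head. Slide it back so that its hole goes over the locating pin, and press the free end down until the sprung catch snaps over it. The stud is only clamped by hand, so feel for it and never load it with more than 12 N; press no harder than the catch needs, and do not shift the dishes or the other things on the table.

Things in the scene. Friction and masses are not known exactly. Their poses are not given: they have to be found in the camera images.
- shaker: fixed benchtop orbital shaker: white case 196 (x) x 236 (y) mm, bare aluminium platform on top at height 70 mm (heights are above the table). Origin on the table under the platform's centre; x points away from its front panel, y to the left seen from the front. Stud on the left, keeper block with pin and catch on the right; four rubber bumpers 20 mm high round the dishes, 56 mm from the centre
- stud_rail: flat slotted rail 34 (x) x 54 (y) x 6 mm on the platform, origin under its middle at shaker (0, +83, 70) mm, axes as the shaker's. The headed stud is clamped by hand in its slot and stands anywhere from 10 mm nearer the shaker's centre than this origin to 4 mm farther out (not measured: feel or look). Loading it with more than 12 N would pull it out of its setting
- stud_place (a point): shaker (0, +80, 125) mm, fixed: underside of the stud's head for a stud at the middle of its possible places. The real one is up to 7 mm off this along the shaker's y, either way; its x and heights are exact. Pillar 14 mm thick up to height 112 mm, bare stem 9 mm thick from there to 125 mm, flat round head 38 mm wide from 125 to 130 mm
- pin_foot (a point): shaker (0, -80, 119.5) mm: centre of the top of the keeper block (24 x 22 mm), on which the bar's end comes down. On it stands a tapered locating pin, 9 mm thick for the lowest 6 mm, then narrowing to 3.6 mm at its tip, 14.5 mm up
- catch (a joint): angle of the sprung catch, rad: 0 shut, grows as its nose swings outward. Nose 22 mm wide, inner tip at shaker y = -92 mm, underside at height 124.5 mm, sloping up and outward to y = -100 mm at 140 mm; thumb edge at y = -105 mm, up to 143 mm. The bar's end pushed down the slope opens it (about 0.15) and it springs back over the bar: 10 to 20 N pressed on the strip near the hole
- bar: loose steel hold-down bar, 0.15 to 0.25 kg, lying on its shoe. Origin under the shoe's middle, y towards the eye, z up. Strip 24 mm wide, 3 mm thick, mid plane 20.5 mm above the origin, from y = +64 to -96 mm. Square hole 11 mm wide at y = -80 mm. Latched, its y lies along the shaker's y, its origin over the shaker's. Balanced near the grip
- bar_grip (a point): middle of the bar's black grip, 37 mm above the bar's origin: an upright block 12 mm (x) by 40 mm (y), 30 mm high, standing on the strip. Below the strip is a sprung rubber shoe 30 x 92 mm, 5 mm thick, its underside 19 mm below the strip's; it rises up to 10 mm on springs (1.6 N at first, then 0.8 N per mm), about 5 mm when latched on the upper dish's lid
- eye (a point): centre of the bar's oblong eye (bar y = +80 mm), in the strip's mid plane: 5 mm round wire, 52 mm (x) by 26 mm (y) inside. Flat it cannot pass the 38 mm head; tilted 25 to 35 degrees, free end up, and pulled against the stem (towards the pin) it can, with 1 mm to spare. Latched it is 122.5 mm above the table, pressed up against the head by the shoe's spring
- bar_end (a point): middle of the bar's free end face (bar y = -96 mm), in the strip's mid plane. Latched: about 122.5 mm above the table, at shaker (0, -96 mm), under the catch's nose. While the eye is drawn against the stem this end stands 1 to 16 mm too far out: keep it above the thumb edge (bar tilted about 10 degrees) until the bar is slid back
- dish_bottom: lower Petri dish with lid, 97 mm across, 18 mm high, on the platform's centre between the bumpers; origin under its middle
- dish_top: upper Petri dish with lid, 97 mm across, 18 mm high, stacked on the lower one, its lid's top 107 mm above the table; origin under its middle. The shoe may press on it with up to 25 N; keep the fingers off both dishes
- dropper: bystander: amber dropper bottle, 36 mm thick, 99 mm high; origin under its middle
- slide_case: bystander: closed wooden slide box, 105 x 176 mm, 39 mm high; origin under its middle
- slips: bystander: small coverslip box, 33 x 33 x 16 mm; origin under its middle. Behind and right of it stands the tall incubator, filling the space beyond x = 0.5 m for y below -0.15 m, 0.75 m high, door open: the arm starts close in front of it, so draw it back before swinging left
- pen: bystander: marker pen lying down, 135 mm long, 17 mm thick; origin under its middle
Not all that is in view belongs to the job. What is shaped like the dish_top but green is not meant.

How it is judged:
On the way:
1. the whole eye is round the stem below the stud's head and the bar is nearly level (x of eye in the frame of shaker between -0.01 and 0.01 m and y of eye in the frame of shaker between 0.064 and 0.096 m and z of eye in the frame of shaker between 0.108 and 0.1245 m and angle between bar's own z axis and vertical below 0.15 rad), for 0.1 s.
At the end, for the whole second after the job is handed in: bar at rest and level within 3 degrees; eye below the stud's head (under 124.5 mm), within 5 mm along and 8 mm across of its place; free end within 5 mm along, 6 mm across, under 124.8 mm, beneath the shut catch (under 0.06 rad); upper dish level, within 8 mm of the platform's centre (y of eye in the frame of shaker between 0.075 and 0.085 m and x of eye in the frame of shaker between -0.008 and 0.008 m and z of eye in the frame of shaker between 0.112 and 0.1245 m and angle between each of bar, dish_top's own z axis and vertical below 0.05 rad and x of bar_end in the frame of shaker between -0.006 and 0.006 m and y of bar_end in the frame of shaker between -0.101 and -0.091 m and z of bar_end in the frame of shaker below 0.1248 m and value of joint catch below 0.06 rad and horizontal distance between dish_top and shaker below 0.008 m and linear speed of bar below 0.02 m/s); the robot touches nothing.
It fails at once if the bar is forced: more than 60 N between the bar and the shaker (its stud, pin and catch) (contact force between bar and shaker above 60 N).
It fails at once if the stud is loaded by the bar with more than 12 N (contact force between bar and stud_rail above 12 N).
It fails at once if the upper dish is pressed with more than 25 N by the bar, or a dish with more than 3 N by the fingers (contact force between bar and dish_top above 25 N or contact force between the fingers and dish_top above 3 N or contact force between the fingers and dish_bottom above 3 N).
It fails at once if the dishes are shifted more than 12 mm or tipped (horizontal distance between any of dish_top, dish_bottom and shaker above 0.012 m or angle between dish_top's own z axis and vertical above 0.2 rad).
It fails at once if a bystander is moved more than 20 mm (distance of any of dropper, slide_case, slips, pen from where it was at the start of the episode above 0.02 m).
It also fails if it takes over 62 s, if anything falls off the work surface, if the arm or the gripper's body presses on something with over 40 N, if the wrist force passes 120 N, or if a joint passes its speed limit or range.

## Working session

There is one attempt and no reset: what is moved stays moved. The work goes in short steps, Python scripts to look and compute and a tool call to move; the robot and the scene stay as the last step left them, time stands still between calls to the robot, and variables do not carry over. Pictures are saved under pics/ and viewed, at most 13 in all, crops included, and the job is handed in when it is done.

Besides the shell and the picture viewer there is one more tool, called after "Call:" as name(argument=value, ...) on one line, values as JSON. jog_arm: Moves the arm, as the interface text tells. Its arguments: {"type":"object","properties":{"turn":{"type":"array","items":{"type":"array","items":{"type":"number"}}},"delta_pos":{"type":"array","items":{"type":"array","items":{"type":"number"}}},"gripper":{"type":"array","items":{"type":"number"}},"grip_force":{"type":"number"}},"required":["turn","delta_pos","gripper"]}

```bash
mkdir -p pics; python3 - <<'E'
from workcell import read_state, vision
import cv2, numpy as np
s=read_state(); print({k:np.round(v,3) for k,v in s.items()})
ims=[]
for n in ["scene","top"]:
    im=vision.read_camera(n)[:,:,::-1]; cv2.imwrite(f"pics/{n}0.png",im); ims.append(im)
    c=vision.calibration(n); print(n,c)
im=vision.read_camera("wrist")[:,:,::-1]; cv2.imwrite("pics/wrist0.png",im); print(vision.calibration("wrist"))
E
```

```text
{'time': np.float64(0.0), 'q': array([ 1.255,  0.265,  1.605,  0.   ,  1.274, -0.037]), 'joint_vel': array([-0.001, -0.   , -0.001, -0.003, -0.001, -0.001]), 'joint_torque': array([ 1.0000e-03, -5.1509e+01, -3.6733e+01,  0.0000e+00,  1.2000e-02,
       -0.0000e+00]), 'tool_pos': array([0.186, 0.648, 0.23 ]), 'tcp_rot': array([-4.360e-01, -3.111e+00,  3.000e-03]), 'wrist_force': array([ 0.366,  0.012, -0.564]), 'torque': array([-0.04 , -0.007,  0.006]), 'grip_force': np.float64(0.0), 'width': np.float64(0.998)}
scene {'vfov': 48.63637376982926, 'cx': 251.53530257055766, 'cy': 186.34141274798702, 'R': array([[ 0.59940299, -0.80014462, -0.0220145 ],
       [-0.4584867 , -0.32065689, -0.82883599],
       [ 0.65612956,  0.50690013, -0.55905837]]), 't': array([-0.17197401,  0.42965072,  0.81830512])}
top {'vfov': 43.48537902451808, 'cx': 252.394752291838, 'cy': 194.24988915106888, 'R': array([[ 0.01251572, -0.99990179,  0.00630597],
       [-0.99622511, -0.01301098, -0.08582682],
       [ 0.08590044, -0.00520798, -0.99629011]]), 't': array([0.21670197, 0.58000963, 1.41126007])}
{'vfov': 64.96510038509676, 'cx': 251.11301798746754, 'cy': 191.05336587448411, 'mount': array([[-3.74582675e-04, -9.44619666e-01, -3.28166949e-01,
         8.46000800e-02],
       [ 9.99999884e-01, -2.54077343e-04, -4.10084491e-04,
         3.36103893e-04],
       [ 3.03994088e-04, -3.28167064e-01,  9.44619651e-01,
        -1.42549631e-01],
       [ 0.00000000e+00,  0.00000000e+00,  0.00000000e+00,
         1.00000000e+00]])}
```

View pics/scene0.png

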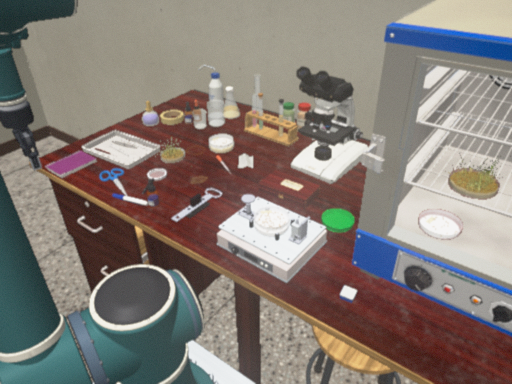

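View pics/top0.png

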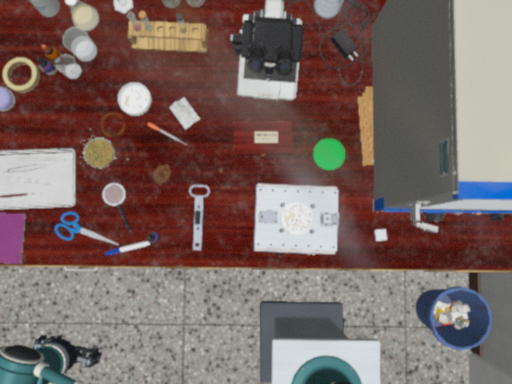

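The scene view shows the shaker at (272,235). In the top view the shaker is at (297,218), with the stud on its left at (268,216) and the keeper on its right at (328,218). The loose bar lies at (199,217) with its eye at the top, (199,191). Candidates:
- **Bar:** strip with ring at (199,217), chosen. The scissors (85,230) and the loupe (114,195) are not it.
- **Dish:** white stack at (297,218), chosen. The green lid (329,154) and the white dish (134,99) are decoys.

I'll check this in one close crop.

```bash
cat > h.py <<'E'
import numpy as np, cv2
from workcell import read_state, vision
from scipy.spatial.transform import Rotation as Ro
def cam(n,state=None):
    c=vision.calibration(n); f=192/np.tan(np.radians(c['vfov'])/2)
    if 'R' in c: return f,c['cx'],c['cy'],c['R'],c['t']
    s=state or read_state(); T=np.eye(4); T[:3,:3]=Ro.from_rotvec(s['tcp_rot']).as_matrix(); T[:3,3]=s['tool_pos']
    W=np.linalg.inv(T@c['mount']); return f,c['cx'],c['cy'],W[:3,:3],W[:3,3]
def ray(C,u,v,z):
    f,cx,cy,R,t=C; o=-R.T@t; d=R.T@np.array([(u-cx)/f,(v-cy)/f,1]); return o+d*(z-o[2])/d[2]
def proj(C,X):
    f,cx,cy,R,t=C; p=R@np.array(X)+t; return np.array([cx+f*p[0]/p[2],cy+f*p[1]/p[2]])
E
python3 - <<'E'
from h import *
C=cam('top')
im=cv2.imread('pics/top0.png')
cv2.imwrite('pics/crop0.png',cv2.resize(im[175:265,180:350],None,fx=4.5,fy=4.5,interpolation=cv2.INTER_CUBIC))
for n,u,v,z in [('eye',199,191,.0205),('end',198,249,.0205),('stud',268,216,.13),('keeper',328,218,.12),('dish',297.5,218.5,.107)]: print(n,ray(C,u,v,z).round(4))
for u,v in [(255,184),(338,185),(254,252),(337,254)]: print(ray(C,u,v,.07).round(4))
E
```

```text
eye [0.5852 0.3838 0.0205]
end [0.4128 0.383  0.0205]
stud [0.5086 0.181  0.13  ]
keeper [0.5056 0.0141 0.12  ]
dish [0.5036 0.0975 0.107 ]
[0.6031 0.2172 0.07  ]
[ 0.6034 -0.0231  0.07  ]
[0.4077 0.2177 0.07  ]
[ 0.405  -0.0197  0.07  ]
```

View pics/crop0.png

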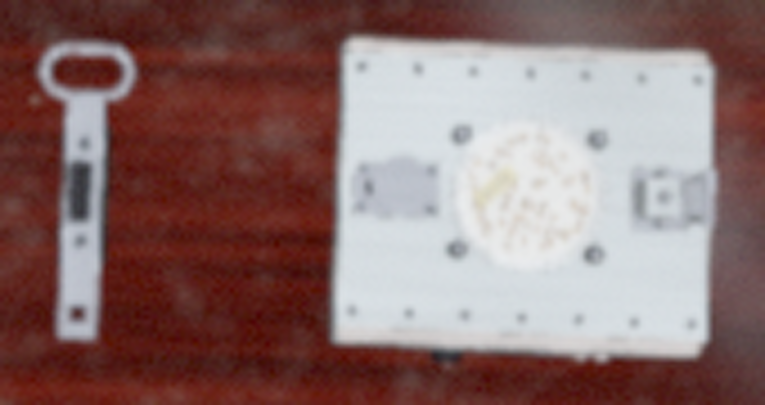

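The crop confirms the choice. The bar has its eye at crop (87,70), black grip at (79,190) and square hole at (77,313). The shaker shows the stud head at (403,187), the pin at (665,198) and the dish at (530,195).

```bash
cat >> h.py <<'E'
def goto(target,yaw=None,tilt=0,s=None):
    "tool-frame shift and rotvec to reach TCP target with tool x at yaw, bar tilt (free end up) deg"
    s=s or read_state(); R=Ro.from_rotvec(s['tcp_rot'])
    d=R.inv().apply(np.array(target)-s['tool_pos']); rv=np.zeros(3)
    if yaw is not None: rv=(R.inv()*pose(yaw,tilt)).as_rotvec()
    print('shift',d.round(4),'turn',rv.round(4),'deg',np.degrees(np.linalg.norm(rv)).round(2))
def pose(yaw,tilt=0):
    B=Ro.from_euler('z',yaw)*Ro.from_euler('y',np.radians(tilt)) # tool-x fwd = bar +y; eye down when tilted
    return B*Ro.from_matrix(np.array([[1,0,0],[0,-1,0],[0,0,-1]]))
E
python3 - <<'E'
from h import *
C=cam('top')
P=lambda x,y,z: ray(C,180+(x+.5)/4.5-.5,175+(y+.5)/4.5-.5,z)
e,h,g=P(87,70,.0205),P(77.5,313,.022),P(79.5,190,.052)
print(e,h,g); d=(e-h)[:2]; print(np.linalg.norm(d), np.degrees(np.arctan2(d[1],d[0])), (e+h)/2)
st,pin,dish=P(403,187,.13),P(665,198,.134),P(530,195,.107)
print(st,pin,dish); d=(st-pin)[:2]; print(np.linalg.norm(d), np.degrees(np.arctan2(d[1],d[0])))
goto([.498,.384,.16])
s=read_state();R=Ro.from_rotvec(s['tcp_rot']).as_matrix();print(R.round(3))
E
```

```text
[0.58767958 0.38402302 0.0205    ] [0.42705608 0.38656757 0.022     ] [0.50674705 0.38380278 0.052     ]
0.1606436459731589 -0.907585011383741 [0.50736783 0.38529529 0.02125   ]
[0.50816211 0.17775782 0.13      ] [0.50333368 0.01808701 0.134     ] [0.50513908 0.09776838 0.107     ]
0.15974379825125296 88.2679080939785
shift [-0.3731 -0.1681  0.0705] turn [0. 0. 0.] deg 0.0
[[-0.961  0.275 -0.001]
 [ 0.275  0.961 -0.002]
 [ 0.    -0.002 -1.   ]]
```

Call:
jog_arm(turn=[[0,0,0],[0,0,0],[0,0,0],[0,0,0],[0,0,0],[0,0,0],[0,0,0],[0,0,0],[0,0,0],[0,0,0],[0,0,0],[0,0,0],[0,0,0],[0,0,0],[0,0,0.12],[0,0,0.12],[0,0,0.12],[0,0,0.12],[0,0,0.12],[0,0,0.12]], delta_pos=[[-0.0272,-0.0118,0.005],[-0.0272,-0.0118,0.005],[-0.0272,-0.0118,0.005],[-0.0272,-0.0118,0.005],[-0.0272,-0.0118,0.005],[-0.0272,-0.0118,0.005],[-0.0272,-0.0118,0.005],[-0.0272,-0.0118,0.005],[-0.0272,-0.0118,0.005],[-0.0272,-0.0118,0.005],[-0.0272,-0.0118,0.005],[-0.0272,-0.0118,0.005],[-0.0272,-0.0118,0.005],[-0.0272,-0.0118,0.005],[0,0,0],[0,0,0],[0,0,0],[0,0,0],[0,0,0],[0,0,0]], gripper=[0.06,0.06,0.06,0.06,0.06,0.06,0.06,0.06,0.06,0.06,0.06,0.06,0.06,0.06,0.06,0.06,0.06,0.06,0.06,0.06])

```text
time: 1.82
tool_pos: [0.5062, 0.385, 0.1608]
tcp_rot: [-1.513, -2.753, 0.001]
wrist_force: [0.1, -0.3, 0.6]
width: 0.7
grip_force: 0.0
```

Call:
jog_arm(turn=[[0,0,0.12],[0,0,0.12],[0,0,0.12],[0,0,0.12],[0,0,0.12],[0,0,0.12],[0,0,0.12],[0,0,0.12],[0,0,0.12],[0,0,0.12],[0,0,0.12],[0,0,0.12],[0,0,0.12],[0,0,0.12],[0,0,0.12],[0,0,0.12],[0,0,0.12],[0,0,0.12],[0,0,0]], delta_pos=[[0,0,0],[0,0,0],[0,0,0],[0,0,0],[0,0,0],[0,0,0],[0,0,0],[0,0,0],[0,0,0],[0,0,0],[0,0,0],[0,0,0],[0,0,0],[0,0,0],[0,0,0],[0,0,0],[0,0,0],[0,0,0],[0,0,0]], gripper=[0.06,0.06,0.06,0.06,0.06,0.06,0.06,0.06,0.06,0.06,0.06,0.06,0.06,0.06,0.06,0.06,0.06,0.06,0.06])

```text
time: 3.4
tool_pos: [0.5061, 0.3851, 0.1608]
tcp_rot: [3.141, -0.032, -0.001]
wrist_force: [-0.1, 0.4, -0.6]
width: 0.698
grip_force: 0.0
```

```bash
python3 - <<'E'
from h import *
s=read_state(); print(s['time'],s['tool_pos'],s['q'].round(3)); print(Ro.from_rotvec(s['tcp_rot']).as_matrix().round(3))
cv2.imwrite('pics/wrist1.png',vision.read_camera('wrist')[:,:,::-1])
goto([.507,.385,.16],np.radians(-.9),0,s)
E
```

```text
3.4 [0.50613577 0.38511985 0.16080379] [0.611 0.243 1.764 0.    1.136 2.202]
[[ 1.    -0.02  -0.001]
 [-0.02  -1.    -0.   ]
 [-0.001  0.    -1.   ]]
shift [0.0009 0.0001 0.0008] turn [ 0.0005  0.0007 -0.0045] deg 0.26
```

View pics/wrist1.png

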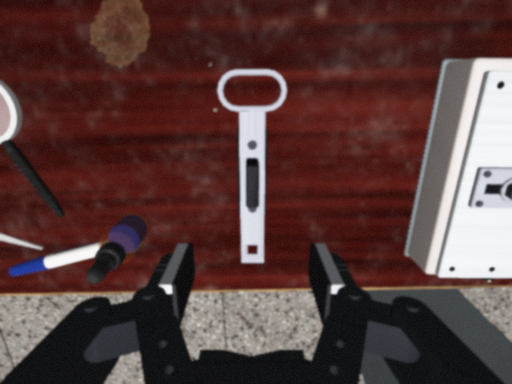

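The wrist view shows the bar upright with its eye at (252,90), grip at (252,184) and hole at (252,249). The dropper's cap is at (125,235), to the left.

```bash
python3 - <<'E'
from h import *
s=read_state(); C=cam('wrist',s)
im=cv2.imread('pics/wrist1.png').astype(int); g=im.min(2)
m=(g>120).astype(np.uint8)[60:270,200:300]
n,l,st,c=cv2.connectedComponentsWithStats(m); i=1+np.argmax(st[1:,4]); ys,xs=np.where(l==i); xs=xs+200; ys=ys+60
# strip centre line
rows=[(np.mean(xs[ys==r]),r) for r in (125,135,215,230,255)]
P=[ray(C,u,v,.022) for u,v in rows]; print(np.round(P,4), ys.min(),ys.max())
for v in (ys.min(),ys.max()): print(ray(C,252,v,.0205))
hole=ray(C,252,249,.022); print(hole)
d=P[1]-P[3]; print(np.degrees(np.arctan2(d[1],d[0])))
print('dropper',ray(C,125,235,.09), 'grip top', ray(C,252,160,.052),ray(C,252,207,.052))
E
```

```text
[[0.5574 0.3838 0.022 ]
 [0.5483 0.3844 0.022 ]
 [0.4675 0.385  0.022 ]
 [0.4506 0.3853 0.022 ]
 [0.421  0.3857 0.022 ]] 69 262
[0.60522852 0.38307691 0.0205    ]
[0.41143268 0.38583057 0.0205    ]
[0.42826327 0.38559656 0.022     ]
-0.5420983665756077
dropper [0.48174382 0.4853039  0.09      ] grip top [0.53170554 0.38422953 0.052     ] [0.48850062 0.38484343 0.052     ]
```

Call:
jog_arm(turn=[[0,0,-0.006],[0,0,0],[0,0,0],[0,0,0],[0,0,0],[0,0,0],[0,0,0],[0,0,0],[0,0,0],[0,0,0],[0,0,0],[0,0,0],[0,0,0],[0,0,0],[0,0,0],[0,0,0],[0,0,0],[0,0,0],[0,0,0],[0,0,0]], delta_pos=[[0.0014,0.0005,0.012],[0,0,0.012],[0,0,0.012],[0,0,0.012],[0,0,0.012],[0,0,0.012],[0,0,0.012],[0,0,0.012],[0,0,0.012],[0,0,0.012],[0,0,0.004],[0,0,0.004],[0,0,0.004],[0,0,0.004],[0,0,0],[0,0,0],[0,0,0],[0,0,0],[0,0,0],[0,0,0]], gripper=[0.05,0.05,0.05,0.05,0.05,0.05,0.05,0.05,0.05,0.05,0.05,0.05,0.05,0.05,0.05,0.0,0.0,0.0,0.0,0.0], grip_force=100)

```text
time: 5.12
tool_pos: [0.5082, 0.385, 0.0258]
tcp_rot: [-3.141, 0.018, -0.001]
wrist_force: [0.1, -0.1, 0.6]
width: 0.116
grip_force: 97.5
```

Call:
jog_arm(turn=[[0,0,0],[0,0,0],[0,0,0],[0,0,0],[0,0,0]], delta_pos=[[0,0,0],[0,0,0],[0,0,0],[0,0,0],[0,0,0]], gripper=[0,0,0,0,0])

```text
time: 5.53
tool_pos: [0.5081, 0.385, 0.0255]
tcp_rot: [-3.141, 0.018, -0.001]
wrist_force: [1.0, 0.2, 1.1]
width: 0.12
grip_force: 97.5
```

Call:
jog_arm(turn=[[0,0,0],[0,0,0],[0,0,0],[0,0,0],[0,0,0],[0,0,0],[0,0,0],[0,0,0],[0,0,0],[0,0,0],[0,0,0],[0,0,0],[0,0,0],[0,0,0],[0,0,0],[0,0,0],[0,0,0]], delta_pos=[[0,0,-0.01],[0,0,-0.02],[0,0,-0.03],[0,0,-0.03],[0,0,-0.03],[0,0,-0.03],[0,0,-0.03],[0,0,-0.03],[0,0,-0.03],[0,0,-0.03],[0,0.03,0],[0,0.03,0],[0,0.03,0],[0,0.03,0],[0,0.005,0],[0,0,0],[0,0,0]], gripper=[0,0,0,0,0,0,0,0,0,0,0,0,0,0,0,0,0])

```text
time: 6.95
tool_pos: [0.506, 0.2597, 0.2953]
tcp_rot: [-3.141, 0.019, 0.001]
wrist_force: [0.1, 0.1, -1.7]
width: 0.115
grip_force: 98.0
```

```bash
python3 - <<'E'
from h import *
import json
s=read_state(); print(s['time'],s['tool_pos'],s['wrist_force'],s['torque'],s['width'])
im=vision.read_camera('wrist')[:,:,::-1]; cv2.imwrite('pics/wrist2.png',im)
json.dump({k:np.array(v).tolist() for k,v in s.items()},open('s2.json','w'))
E
```

```text
6.95 [0.5060229  0.25972921 0.29530699] [ 0.08508942  0.14184804 -1.66387474] [0.02580428 0.01974568 0.01487447] 0.11545686529721837
```

View pics/wrist2.png

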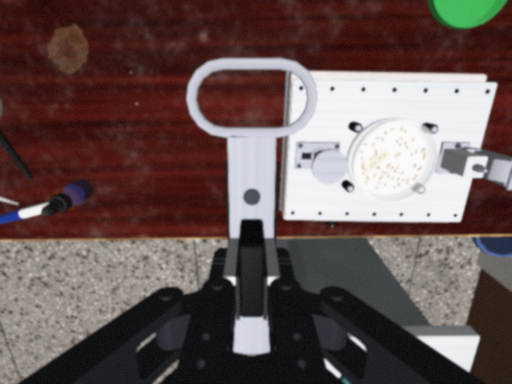

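The wrist view shows the stud's round head at (329,167), upper dish at (393,158), keeper and pin near (457,160), and the platform's screw dots along rows 90 and 215.

```bash
python3 - <<'E'
from h import *
import json
s=json.load(open('s2.json')); C=cam('wrist',s)
im=cv2.imread('pics/wrist2.png'); g=cv2.cvtColor(im,cv2.COLOR_BGR2GRAY)
def dots(v0,v1,u0,u1):
    bh=cv2.morphologyEx(g,cv2.MORPH_BLACKHAT,np.ones((9,9),np.uint8))[v0:v1,u0:u1]
    n,l,st,c=cv2.connectedComponentsWithStats((bh>50).astype(np.uint8))
    out=[]
    for i in range(1,n):
        if 3<=st[i,4]<=40:
            w=bh*(l==i); ys,xs=np.indices(w.shape); out.append(((xs*w).sum()/w.sum()+u0,(ys*w).sum()/w.sum()+v0))
    return sorted(out)
for box in [(85,98,298,495),(206,222,286,460)]:
    D=dots(*box); X=np.array([ray(C,u,v,.07) for u,v in D]); print(np.round(D,1).tolist()); print(X.round(4)[:,:2].tolist())
# stud head
roi=g[135:195,300:350]
c=cv2.HoughCircles(cv2.resize(g[130:200,295:355],None,fx=4,fy=4,interpolation=cv2.INTER_CUBIC),cv2.HOUGH_GRADIENT,1,200,param1=80,param2=15,minRadius=50,maxRadius=95)
for u,v,r in c[0]: print('stud',u/4+295-.4,v/4+130-.4,r/4, ray(C,u/4+295-.4,v/4+130-.4,.13))
c=cv2.HoughCircles(g[90:230,330:455],cv2.HOUGH_GRADIENT,1,200,param1=80,param2=15,minRadius=35,maxRadius=52)
for u,v,r in c[0]: print('dish',u+330,v+90,r,ray(C,u+330,v+90,.107))
cv2.imwrite('pics/crop2.png',cv2.resize(g[110:210,285:512],None,fx=3.5,fy=3.5,interpolation=cv2.INTER_CUBIC))
E
```

```text
[[300.5, 87.7], [331.9, 88.3], [362.9, 88.9], [394.1, 89.3], [425.2, 90.0], [456.3, 90.5], [487.2, 91.0]]
[[0.5885, 0.202], [0.5874, 0.1658], [0.5863, 0.1299], [0.5853, 0.0938], [0.5842, 0.0578], [0.5832, 0.0217], [0.5822, -0.0142]]
[[292.4, 212.4], [319.5, 212.8], [346.6, 213.1], [373.7, 213.7], [400.8, 214.0], [428.0, 214.4], [455.0, 215.0]]
[[0.4323, 0.2063], [0.4313, 0.1704], [0.4304, 0.1344], [0.4292, 0.0985], [0.4283, 0.0624], [0.4272, 0.0263], [0.426, -0.0096]]
stud 307.725 135.725 22.5 [0.54266399 0.20207148 0.13      ]
dish 395.5 167.5 51.4 [0.50200789 0.09683971 0.107     ]
```

View pics/crop2.png

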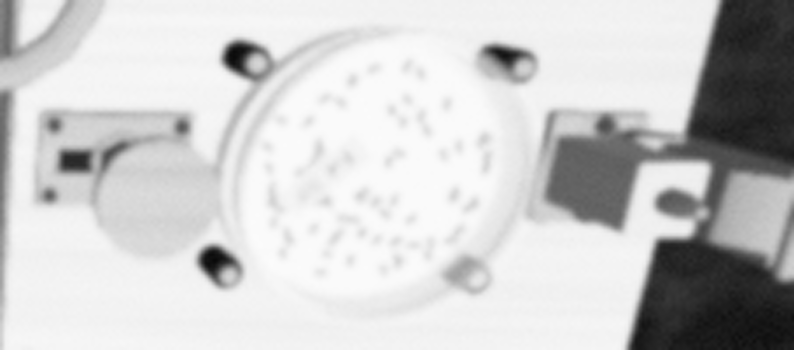

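The crop shows the stud head as a circle centred at crop (157,197), the dish at (378,175), the keeper's white top at (670,200) with the pin's tip at (701,213), and the catch to its right.

```bash
python3 - <<'E'
from h import *
import json
s=json.load(open('s2.json')); C=cam('wrist',s)
P=lambda x,y,z: ray(C,285+(x+.5)/3.5-.5,110+(y+.5)/3.5-.5,z)
c=np.array([.50725,.09615]); th=np.radians(-1.67); Rz=np.array([[np.cos(th),-np.sin(th)],[np.sin(th),np.cos(th)]])
for n,a in {'stud':(157,197,.13),'headL':(95,197,.13),'headR':(219,197,.13),'dish':(367,175,.107),'pintip':(701,213,.134),'pinfoot':(665,202,.1195),
  'kTL':(636,158,.1195),'kTR':(709,163,.1195),'kBL':(622,229,.1195),'kBR':(695,240,.1195),'rTL':(38,112,.076),'rBL':(38,203,.076),'rTR':(193,112,.076)}.items():
    X=P(*a); print(n,X.round(4),'shaker',(Rz.T@(X[:2]-c)).round(4))
T=cam('top')
for n,u,v,z in [('stud',180+403.5/4.5-.5,175+187.5/4.5-.5,.13),('pin',180+665.5/4.5-.5,175+198.5/4.5-.5,.134)]:
    X=ray(T,u,v,z); print('top',n,(Rz.T@(X[:2]-c)).round(4))
E
```

```text
stud [0.5108 0.1777 0.13  ] shaker [0.0012 0.0816]
headL [0.511  0.1963 0.13  ] shaker [0.0008 0.1002]
headR [0.5105 0.1591 0.13  ] shaker [0.0015 0.063 ]
dish [0.5112 0.1049 0.107 ] shaker [0.0037 0.0088]
pintip [0.5049 0.0165 0.134 ] shaker [-0.     -0.0797]
pinfoot [0.5045 0.0169 0.1195] shaker [-0.0005 -0.0793]
kTL [0.5185 0.029  0.1195] shaker [ 0.0132 -0.0668]
kTR [0.5167 0.0063 0.1195] shaker [ 0.012  -0.0896]
kBL [0.4959 0.0284 0.1195] shaker [-0.0094 -0.0681]
kBR [0.492  0.0046 0.1195] shaker [-0.0126 -0.0919]
rTL [0.5273 0.2064 0.076 ] shaker [0.0168 0.1108]
rBL [0.495  0.2053 0.076 ] shaker [-0.0154  0.1087]
rTR [0.5266 0.1532 0.076 ] shaker [0.0177 0.0576]
top stud [-0.0015  0.0816]
top pin [-0.0016 -0.0781]
```

Call:
jog_arm(turn=[[0,0,-0.1197],[0,0,-0.1197],[0,0,-0.1197],[0,0,-0.1197],[0,0,-0.1197],[0,0,-0.1197],[0,0,-0.1197],[0,0,-0.1197],[0,0,-0.1197],[0,0,-0.1197],[0,0,-0.1197],[0,0,-0.1197],[0,0,-0.1197],[0,-0.1047,0],[0,-0.1047,0],[0,-0.1047,0],[0,-0.1047,0],[0,-0.1047,0],[0,0,0],[0,0,0]], delta_pos=[[0,0,0],[0,0,0],[0,0,0],[0,0,0],[0,0,0],[0,0,0],[0,0,0],[0,0,0],[0,0,0],[0,0,0],[0,0,0],[0,0,0],[0,0,0],[0,0,0],[0,0,0],[0,0,0],[0,0,0],[0,0,0],[0,0,0],[0,0,0]], gripper=[0,0,0,0,0,0,0,0,0,0,0,0,0,0,0,0,0,0,0,0])

```text
time: 8.67
tool_pos: [0.5056, 0.2623, 0.293]
tcp_rot: [1.951, 1.91, -0.526]
wrist_force: [0.2, 0.0, -1.0]
width: 0.122
grip_force: 98.1
```

```bash
cat >> h.py <<'E'
SC=np.array([.5069,.0962]); STH=np.radians(-1.67); YAW=STH+np.pi/2
def sh2w(p): p=np.array(p,float); c,s=np.cos(STH),np.sin(STH); return np.array([SC[0]+c*p[0]-s*p[1],SC[1]+s*p[0]+c*p[1],p[2]])
def w2sh(p): c,s=np.cos(STH),np.sin(STH); d=p[:2]-SC; return np.array([c*d[0]+s*d[1],-s*d[0]+c*d[1],p[2]])
TB=np.array([0,.0006,.0255]) # TCP in bar frame
def barR(yaw,t): # bar axes in world: y fwd, z up
    P=pose(yaw,t).as_matrix(); f=P[:,0]; u=-P[:,2]; return np.column_stack([np.cross(f,u),f,u])
def tcp_for(barpt,shpt,t): # TCP so bar-frame point sits at shaker point, at tilt t deg
    return sh2w(shpt)+barR(YAW,t)@(TB-np.array(barpt))
def where(s=None):
    s=s or read_state(); P=Ro.from_rotvec(s['tcp_rot']).as_matrix(); f=P[:,0];u=-P[:,2]; B=np.column_stack([np.cross(f,u),f,u])
    pt=lambda q: w2sh(s['tool_pos']+B@(np.array(q)-TB)).round(4)
    print('t',round(float(s['time']),2),'tilt',np.degrees(np.arcsin(-f[2])).round(2),'roll',np.degrees(np.arcsin(P[2,1])).round(2),'yawerr',np.degrees(np.arctan2(f[1],f[0])-YAW).round(2),
     'F',s['wrist_force'].round(1),'\n outer',pt([0,.0955,.0205]),'eye',pt([0,.08,.0205]),'near',pt([0,.0645,.0205]),'hole',pt([0,-.08,.0205]),'end',pt([0,-.096,.0205]),'org',pt([0,0,0]))
OUT=[0,.0955,.0205]; EYE=[0,.08,.0205]; END=[0,-.096,.0205]; HOLE=[0,-.08,.0205]
E
python3 - <<'E'
from h import *
s=read_state(); where(s); print(s['q'].round(2))
# waypoint: outer wire 12 mm outside start, at safe height then down
goto(tcp_for(OUT,[0,.1116,.180],30),YAW,30,s)
E
```

```text
t 8.67 tilt 30.0 roll -0.18 yawerr 0.51 F [ 0.2  0.  -1. ] 
 outer [-0.0068  0.2457  0.2413] eye [-0.0067  0.2323  0.249 ] near [-0.0066  0.2189  0.2568] hole [-0.0055  0.0937  0.329 ] end [-0.0054  0.0799  0.337 ] org [-0.0061  0.1528  0.2712]
[ 0.67  0.25  1.59 -0.39  1.65  0.73]
shift [-0.0856  0.0054  0.1201] turn [ 0.0008 -0.      0.0077] deg 0.44
```

Call:
jog_arm(turn=[[0,0,0.0077],[0,0,0],[0,0,0],[0,0,0],[0,0,0],[0,0,0],[0,0,0],[0,0,0],[0,0,0],[0,0,0],[0,0,0],[0,0,0],[0,0,0],[0,0,0]], delta_pos=[[-0.0107,0.0007,0.015],[-0.0107,0.0007,0.015],[-0.0107,0.0007,0.015],[-0.0107,0.0007,0.015],[-0.0107,0.0007,0.015],[-0.0107,0.0007,0.015],[-0.0107,0.0007,0.015],[-0.0107,0.0007,0.015],[0.005,0,0.00866],[0.005,0,0.00866],[0.005,0,0.00866],[0.005,0,0.00866],[0,0,0],[0,0,0]], gripper=[0,0,0,0,0,0,0,0,0,0,0,0,0,0])

```text
time: 9.83
tool_pos: [0.5076, 0.1259, 0.1932]
tcp_rot: [1.96, 1.897, -0.524]
wrist_force: [0.5, 0.7, -2.0]
width: 0.124
grip_force: 98.1
```

```bash
python3 - <<'E'
from h import *
s=read_state(); where(s)
goto(tcp_for(OUT,[0,.1116,.1215],30),YAW,30,s)
im=vision.read_camera('wrist')[:,:,::-1]; cv2.imwrite('pics/wrist3.png',im)
C=cam('wrist',s)
for n,p in [('stud',[0,.0816,.13]),('pin',[0,-.08,.134])]: print(n,proj(C,sh2w(p)))
E
```

```text
t 9.83 tilt 30.04 roll 0.12 yawerr -0.22 F [ 0.5  0.7 -2. ] 
 outer [0.0002 0.1094 0.1414] eye [1.000e-04 9.590e-02 1.491e-01] near [1.000e-04 8.250e-02 1.569e-01] hole [-0.0004 -0.0426  0.2292] end [-0.0004 -0.0564  0.2372] org [-1.000e-04  1.640e-02  1.714e-01]
shift [0.0119 0.0001 0.0161] turn [ 0.0005  0.0006 -0.0033] deg 0.2
stud [250.53658484 102.60478107]
pin [251.30313176 254.96752676]
```

View pics/wrist3.png

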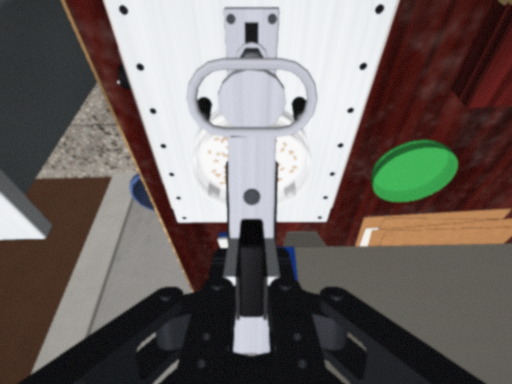

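The wrist view shows the raised eye (252,97) centred laterally over the stud's head (251,97), tilted, with the outer wire beyond the head. I'll lower it and then pull.

Call:
jog_arm(turn=[[0,0,-0.003],[0,0,0],[0,0,0],[0,0,0],[0,0,0],[0,0,0],[0,0,0]], delta_pos=[[0.0024,0,0.0032],[0.0024,0,0.0032],[0.0024,0,0.0032],[0.0024,0,0.0032],[0.0023,0,0.0033],[0,0,0],[0,0,0]], gripper=[0,0,0,0,0,0,0])

```text
time: 10.47
tool_pos: [0.508, 0.1277, 0.1738]
tcp_rot: [1.958, 1.899, -0.524]
wrist_force: [0.3, -0.4, -1.4]
width: 0.118
grip_force: 98.1
```

```bash
python3 - <<'E'
from h import *
s=read_state(); where(s)
goto(tcp_for(OUT,[0,.0936,.1215],30),YAW,30,s)
E
```

```text
t 10.47 tilt 30.02 roll 0.09 yawerr -0.1 F [ 0.3 -0.4 -1.4] 
 outer [0.0003 0.1111 0.122 ] eye [0.0003 0.0977 0.1298] near [0.0002 0.0843 0.1375] hole [ 0.     -0.0408  0.2098] end [-0.     -0.0547  0.2179] org [0.0002 0.0182 0.1521]
shift [-0.0149 -0.0001  0.0093] turn [ 0.0009  0.0004 -0.0015] deg 0.1
```

Call:
jog_arm(turn=[[0,0,0],[0,0,0],[0,0,0],[0,0,0],[0,0,0],[0,0,0],[0,0,0],[0,0,0],[0,0,0]], delta_pos=[[-0.002,0,0.0012],[-0.002,0,0.0012],[-0.002,0,0.0012],[-0.002,0,0.0012],[-0.002,0,0.0012],[-0.002,0,0.0012],[-0.002,0,0.0012],[0,0,0],[0,0,0]], gripper=[0,0,0,0,0,0,0,0,0])

```text
time: 11.22
tool_pos: [0.5077, 0.1113, 0.174]
tcp_rot: [1.959, 1.899, -0.522]
wrist_force: [-0.5, -0.2, -1.1]
width: 0.121
grip_force: 98.1
```

Call:
jog_arm(turn=[[0,0,0],[0,0,0],[0,0,0]], delta_pos=[[-0.0009,0,0.0005],[-0.0009,0,0.0005],[0,0,0]], gripper=[0,0,0])

```text
time: 11.47
tool_pos: [0.5077, 0.1093, 0.174]
tcp_rot: [1.958, 1.899, -0.522]
wrist_force: [-0.4, 0.1, -1.2]
width: 0.118
grip_force: 98.1
```

```bash
python3 -c "
from h import *
where()"
```

```text
t 11.47 tilt 30.0 roll 0.13 yawerr -0.12 F [-0.4  0.1 -1.2] 
 outer [0.0006 0.0928 0.1223] eye [0.0005 0.0794 0.13  ] near [0.0005 0.066  0.1378] hole [ 2.00e-04 -5.91e-02  2.10e-01] end [ 2.00e-04 -7.30e-02  2.18e-01] org [ 4.000e-04 -1.000e-04  1.522e-01]
```

Call:
jog_arm(turn=[[0,0,0],[0,0,0]], delta_pos=[[-0.0006,0,0.001],[0,0,0]], gripper=[0,0])

```text
time: 11.63
tool_pos: [0.5076, 0.1083, 0.1733]
tcp_rot: [1.958, 1.899, -0.523]
wrist_force: [-0.6, 0.1, -2.3]
width: 0.123
grip_force: 98.1
```

Call:
jog_arm(turn=[[0,0,0],[0,0,0]], delta_pos=[[-0.0009,0,0.0005],[0,0,0]], gripper=[0,0])

```text
time: 11.8
tool_pos: [0.5076, 0.1072, 0.1735]
tcp_rot: [1.958, 1.899, -0.522]
wrist_force: [0.0, -0.0, -1.5]
width: 0.121
grip_force: 98.1
```

Call:
jog_arm(turn=[[0,0,0],[0,0,0]], delta_pos=[[-0.0009,0,0.0005],[0,0,0]], gripper=[0,0])

```text
time: 11.97
tool_pos: [0.5075, 0.1062, 0.1735]
tcp_rot: [1.958, 1.899, -0.522]
wrist_force: [0.7, -0.3, -2.1]
width: 0.119
grip_force: 98.1
```

Call:
jog_arm(turn=[[0,0,0],[0,0,0]], delta_pos=[[-0.0006,0,0.0003],[0,0,0]], gripper=[0,0])

```text
time: 12.13
tool_pos: [0.5075, 0.1056, 0.1735]
tcp_rot: [1.958, 1.899, -0.522]
wrist_force: [0.0, 0.3, -1.8]
width: 0.118
grip_force: 98.1
```

Call:
jog_arm(turn=[[0,0,0],[0,0,0]], delta_pos=[[-0.0006,0,0.0003],[0,0,0]], gripper=[0,0])

```text
time: 12.3
tool_pos: [0.5075, 0.105, 0.1736]
tcp_rot: [1.958, 1.899, -0.522]
wrist_force: [-0.2, -0.0, -0.8]
width: 0.118
grip_force: 98.1
```

Call:
jog_arm(turn=[[0,0,0],[0,0,0]], delta_pos=[[-0.0005,0,0.0003],[0,0,0]], gripper=[0,0])

```text
time: 12.47
tool_pos: [0.5075, 0.1047, 0.1735]
tcp_rot: [1.959, 1.9, -0.521]
wrist_force: [-0.9, 1.1, -0.7]
width: 0.119
grip_force: 98.1
```

Call:
jog_arm(turn=[[0,0,0],[0,0,0]], delta_pos=[[-0.0005,0,0.0003],[0,0,0]], gripper=[0,0])

```text
time: 12.63
tool_pos: [0.5076, 0.1045, 0.1734]
tcp_rot: [1.959, 1.9, -0.521]
wrist_force: [0.5, 3.0, -2.9]
width: 0.122
grip_force: 98.2
```

```bash
python3 -c "
from h import *
where()"
```

```text
t 12.63 tilt 29.91 roll 0.15 yawerr -0.13 F [ 0.5  3.  -2.9] 
 outer [0.0006 0.088  0.1217] eye [0.0006 0.0746 0.1295] near [0.0006 0.0612 0.1372] hole [ 0.0003 -0.0641  0.2092] end [ 2.000e-04 -7.800e-02  2.172e-01] org [ 0.0005 -0.005   0.1516]
```

Call:
jog_arm(turn=[[0,0,0.002],[0,0.0349,0],[0,0.0349,0],[0,0,0]], delta_pos=[[0.0004,0.0004,-0.0002],[-0.0001,0,0.0033],[-0.0001,0,0.0033],[0,0,0]], gripper=[0,0,0,0])

```text
time: 12.97
tool_pos: [0.5078, 0.1008, 0.1678]
tcp_rot: [2.005, 1.939, -0.457]
wrist_force: [0.9, 3.8, -2.6]
width: 0.117
grip_force: 98.2
```

```bash
python3 -c "
from h import *
where()"
```

```text
t 12.97 tilt 25.87 roll 0.22 yawerr -0.32 F [ 0.9  3.8 -2.6] 
 outer [0.0012 0.0878 0.1219] eye [0.0012 0.0739 0.1287] near [0.0011 0.0599 0.1354] hole [ 0.0004 -0.0701  0.1985] end [ 0.0003 -0.0845  0.2055] org [ 0.0008 -0.007   0.1451]
```

Call:
jog_arm(turn=[[0,0,-0.005],[0,0.0349,0],[0,0.0349,0],[0,0,0]], delta_pos=[[0.0004,-0.0009,-0.0002],[0,0,0.0033],[0,0,0.0033],[0,0,0]], gripper=[0,0,0,0])

```text
time: 13.3
tool_pos: [0.5066, 0.0981, 0.1619]
tcp_rot: [2.041, 1.985, -0.396]
wrist_force: [-0.3, 3.4, -3.3]
width: 0.122
grip_force: 98.0
```

```bash
python3 -c "
from h import *
where()"
```

```text
t 13.3 tilt 21.99 roll 0.05 yawerr 0.05 F [-0.3  3.4 -3.3] 
 outer [-0.0004  0.088   0.1217] eye [-0.0004  0.0737  0.1275] near [-0.0004  0.0593  0.1333] hole [-0.0003 -0.0747  0.1874] end [-0.0002 -0.0895  0.1934] org [-0.0003 -0.0082  0.1385]
```

Call:
jog_arm(turn=[[0,0,0],[0,0.0349,0],[0,0.0349,0],[0,0,0]], delta_pos=[[0.0002,0.0003,0],[0,0,0.0033],[0,0,0.0033],[0,0,0]], gripper=[0,0,0,0])

```text
time: 13.63
tool_pos: [0.5069, 0.0957, 0.1556]
tcp_rot: [2.081, 2.024, -0.33]
wrist_force: [-0.1, 1.9, -1.8]
width: 0.117
grip_force: 98.1
```

```bash
python3 -c "
from h import *
where()"
```

```text
t 13.63 tilt 18.06 roll 0.03 yawerr 0.07 F [-0.1  1.9 -1.8] 
 outer [-1.000e-04  8.820e-02  1.214e-01] eye [-1.000e-04  7.350e-02  1.262e-01] near [-1.00e-04  5.87e-02  1.31e-01] hole [ 1.000e-04 -7.870e-02  1.758e-01] end [ 1.000e-04 -9.390e-02  1.808e-01] org [-0.     -0.009   0.1315]
```

Call:
jog_arm(turn=[[0,0.0349,0],[0,0.0349,0],[0,0,0]], delta_pos=[[0,0,0.0033],[0,0,0.0033],[0,0,0]], gripper=[0,0,0])

```text
time: 13.88
tool_pos: [0.5066, 0.0936, 0.1492]
tcp_rot: [2.121, 2.063, -0.262]
wrist_force: [-0.9, 0.9, -2.2]
width: 0.12
grip_force: 98.1
```

Call:
jog_arm(turn=[[0,0.0349,0],[0,0.0349,0],[0,0,0]], delta_pos=[[0,0,0.0033],[0,0,0.0033],[0,0,0]], gripper=[0,0,0])

```text
time: 14.13
tool_pos: [0.5065, 0.0921, 0.1427]
tcp_rot: [2.16, 2.1, -0.192]
wrist_force: [-0.4, -0.6, -1.5]
width: 0.115
grip_force: 98.1
```

```bash
python3 -c "
from h import *
where()
goto(tcp_for(OUT,[0,.0885,.1175],10),YAW,10)
goto(tcp_for(EYE,[0,.080,.1195],10),YAW,10)"
```

```text
t 14.13 tilt 10.12 roll -0.02 yawerr 0.07 F [-0.4 -0.6 -1.5] 
 outer [-0.0004  0.0884  0.1211] eye [-0.0004  0.0731  0.1238] near [-0.0004  0.0579  0.1265] hole [-0.0002 -0.0844  0.1519] end [-0.0002 -0.1001  0.1547] org [-0.0003 -0.0092  0.1177]
shift [0.0007 0.0003 0.0037] turn [-0.0001  0.0021  0.0012] deg 0.14
shift [0.0075 0.0003 0.0032] turn [-0.0001  0.0021  0.0012] deg 0.14
```

Call:
jog_arm(turn=[[0,0,0],[0,0,0],[0,0,0],[0,0,0]], delta_pos=[[0.0003,0.0003,0.0016],[0.0003,0,0.0015],[0.0003,0,0.0015],[0,0,0]], gripper=[0,0,0,0])

```text
time: 14.47
tool_pos: [0.5076, 0.0931, 0.1385]
tcp_rot: [2.158, 2.101, -0.189]
wrist_force: [-0.5, -1.9, 2.5]
width: 0.115
grip_force: 98.4
```

```bash
python3 -c "
from h import *
where()
goto(tcp_for(EYE,[0,.080,.119],10),YAW,10)"
```

```text
t 14.47 tilt 10.09 roll 0.08 yawerr 0.14 F [-0.5 -1.9  2.5] 
 outer [0.0006 0.0894 0.1169] eye [0.0007 0.0742 0.1197] near [0.0007 0.0589 0.1224] hole [ 0.001  -0.0833  0.1477] end [ 0.0011 -0.0991  0.1505] org [ 0.0009 -0.0082  0.1135]
shift [ 0.0058 -0.0008 -0.0002] turn [0.0019 0.0015 0.0025] deg 0.2
```

Call:
jog_arm(turn=[[0,0,0.0025],[0,0,0],[0,0,0],[0,0,0]], delta_pos=[[0.0001,-0.0008,0.0008],[0.0014,0,-0.0002],[0.0014,0,-0.0002],[0,0,0]], gripper=[0,0,0,0])

```text
time: 14.8
tool_pos: [0.5069, 0.0961, 0.1377]
tcp_rot: [2.162, 2.098, -0.187]
wrist_force: [-0.5, -1.1, 2.1]
width: 0.117
grip_force: 98.5
```

Call:
jog_arm(turn=[[0,0,0],[0,0,0],[0,0,0]], delta_pos=[[0.0014,0,-0.0002],[0.0014,0,-0.0002],[0,0,0]], gripper=[0,0,0])

```text
time: 15.05
tool_pos: [0.5068, 0.099, 0.1373]
tcp_rot: [2.162, 2.099, -0.187]
wrist_force: [-0.2, -2.1, 1.8]
width: 0.117
grip_force: 98.6
```

```bash
python3 -c "
from h import *
where()
goto(tcp_for(EYE,[0,.080,.120],4),YAW,4)"
```

```text
t 15.05 tilt 9.99 roll 0.1 yawerr -0.04 F [-0.2 -2.1  1.8] 
 outer [-1.00e-04  9.54e-02  1.16e-01] eye [-1.000e-04  8.010e-02  1.186e-01] near [-1.000e-04  6.480e-02  1.213e-01] hole [-0.0002 -0.0775  0.1464] end [-0.0002 -0.0932  0.1492] org [-1.000e-04 -2.200e-03  1.123e-01]
shift [-0.0004  0.0002  0.007 ] turn [ 0.0017  0.1045 -0.0006] deg 5.99
```

Call:
jog_arm(turn=[[0,0.0349,0],[0,0.0349,0],[0,0,0]], delta_pos=[[0,0.0001,0.0024],[0,0,0.0024],[0,0,0]], gripper=[0,0,0])

```text
time: 15.3
tool_pos: [0.5069, 0.0975, 0.1325]
tcp_rot: [2.201, 2.134, -0.112]
wrist_force: [0.6, -2.1, 3.3]
width: 0.123
grip_force: 98.8
```

Call:
jog_arm(turn=[[0,0.0349,0],[0,0,0]], delta_pos=[[0,0,0.0023],[0,0,0]], gripper=[0,0])

```text
time: 15.47
tool_pos: [0.5071, 0.0977, 0.1305]
tcp_rot: [2.22, 2.152, -0.074]
wrist_force: [0.1, 0.1, 4.1]
width: 0.117
grip_force: 99.0
```

```bash
python3 -c "
from h import *
where(); s=read_state(); print(s['torque'])
goto(tcp_for(EYE,[0,.080,.121],3),YAW,3)
im=vision.read_camera('wrist')[:,:,::-1]; cv2.imwrite('pics/wrist4.png',im)
im2=vision.read_camera('scene')[:,:,::-1]; c=cv2.resize(im2[180:280,205:335],(520,400),interpolation=cv2.INTER_CUBIC)
w=cv2.resize(im,(520,390)); 
cv2.imwrite('pics/cmp4.png',np.hstack([c[:390,:400],w[:,:400]]))
"
```

```text
t 15.47 tilt 3.93 roll 0.14 yawerr -0.12 F [0.1 0.1 4.1] 
 outer [0.0003 0.0958 0.119 ] eye [0.0003 0.0804 0.1201] near [0.0003 0.0649 0.1212] hole [-0.     -0.0793  0.1311] end [-0.     -0.0952  0.1322] org [ 0.0002 -0.0008  0.1051]
[0.18419687 0.18547238 0.10440461]
shift [-0.0005 -0.0001  0.0004] turn [ 0.0022  0.0163 -0.002 ] deg 0.95
```

View pics/cmp4.png

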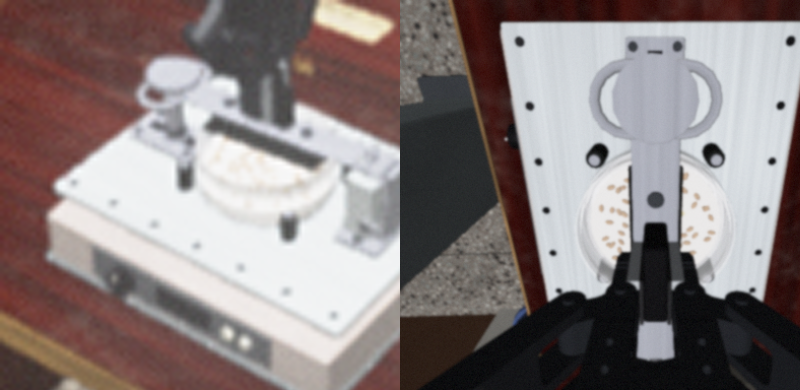

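The left half shows the bar nearly level over the dishes, and the right half shows the eye wholly under the stud's head (at 655,98). I'll lower it further over the pin.

Call:
jog_arm(turn=[[0,0.0165,-0.002],[0,0,0]], delta_pos=[[-0.0004,0,0.0005],[0,0,0]], gripper=[0,0])

```text
time: 15.73
tool_pos: [0.5072, 0.0977, 0.1303]
tcp_rot: [2.224, 2.163, -0.056]
wrist_force: [-0.6, 0.6, 5.1]
width: 0.117
grip_force: 99.2
```

Call:
jog_arm(turn=[[0,0.012,0],[0,0,0]], delta_pos=[[0,0,0.0005],[0,0,0]], gripper=[0,0])

```text
time: 15.9
tool_pos: [0.5073, 0.0976, 0.13]
tcp_rot: [2.23, 2.169, -0.043]
wrist_force: [-0.4, -0.3, 5.8]
width: 0.119
grip_force: 99.4
```

```bash
python3 -c "
from h import *
where(); s=read_state(); print(s['torque'])"
```

```text
t 15.9 tilt 2.36 roll 0.14 yawerr 0.1 F [-0.4 -0.3  5.8] 
 outer [0.0002 0.0961 0.1211] eye [0.0002 0.0806 0.1217] near [0.0003 0.0651 0.1223] hole [ 0.0005 -0.0793  0.1283] end [ 0.0005 -0.0953  0.1289] org [ 0.0004 -0.0002  0.1045]
[-0.06334166  0.15671663  0.00603005]
```

Call:
jog_arm(turn=[[0,0.0175,0],[0,0,0]], delta_pos=[[0,0,0.0014],[0,0,0]], gripper=[0,0])

```text
time: 16.07
tool_pos: [0.5075, 0.0977, 0.1284]
tcp_rot: [2.239, 2.178, -0.022]
wrist_force: [0.5, 1.2, 5.1]
width: 0.119
grip_force: 99.0
```

```bash
python3 -c "
from h import *
where(); s=read_state(); print(s['torque'])"
```

```text
t 16.07 tilt 1.32 roll 0.18 yawerr 0.09 F [0.5 1.2 5.1] 
 outer [0.0005 0.0963 0.1212] eye [0.0005 0.0808 0.1215] near [0.0005 0.0653 0.1219] hole [ 0.0007 -0.0792  0.1252] end [ 0.0007 -0.0951  0.1256] org [0.0007 0.0004 0.1029]
[ 0.346559   -0.08750616  0.03448404]
```

Call:
jog_arm(turn=[[0,0.0175,0],[0,0,0]], delta_pos=[[0,-0.0005,0.0014],[0,0,0]], gripper=[0,0])

```text
time: 16.23
tool_pos: [0.5072, 0.0976, 0.127]
tcp_rot: [2.248, 2.186, -0.002]
wrist_force: [1.8, -0.0, 4.7]
width: 0.123
grip_force: 99.1
```

Call:
jog_arm(turn=[[0,0.0087,0],[0,0,0]], delta_pos=[[0,0,0.0007],[0,0,0]], gripper=[0,0])

```text
time: 16.4
tool_pos: [0.5072, 0.0976, 0.1267]
tcp_rot: [2.252, 2.19, 0.007]
wrist_force: [1.4, 0.5, 7.4]
width: 0.119
grip_force: 99.5
```

```bash
python3 -c "
from h import *
where(); s=read_state(); print(s['torque'])
w=vision.read_camera('wrist')[:,:,::-1]; im=vision.read_camera('scene')[:,:,::-1]; c=cv2.resize(im[190:270,235:335],(700,560),interpolation=cv2.INTER_CUBIC)
cv2.imwrite('pics/cmp5.png',c)
"
```

```text
t 16.4 tilt -0.15 roll 0.19 yawerr 0.07 F [1.4 0.5 7.4] 
 outer [0.0002 0.0963 0.1219] eye [0.0002 0.0808 0.1219] near [0.0002 0.0653 0.1219] hole [ 0.0004 -0.0792  0.1215] end [ 0.0004 -0.0952  0.1214] org [0.0004 0.0008 0.1012]
[ 0.01337302 -0.03474545 -0.00330909]
```

View pics/cmp5.png

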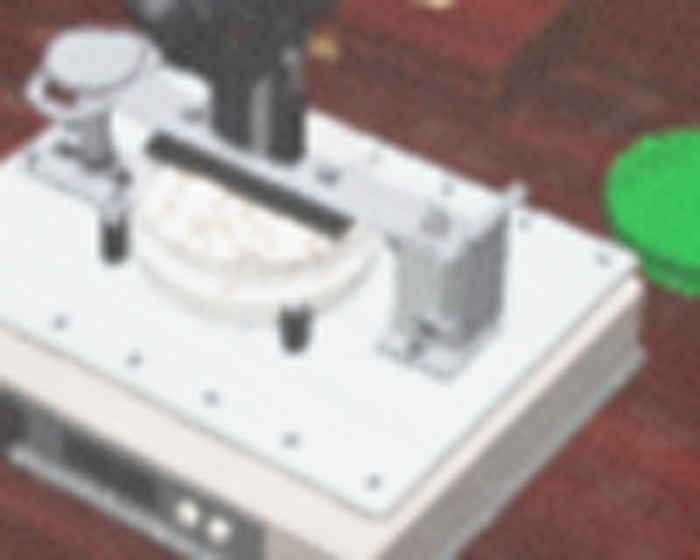

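The bar lies level over the keeper with the pin through the hole at (437,220). The moment dropped back to zero, which suggests the catch snapped. I'll release and back off, then verify.

Call:
jog_arm(turn=[[0,0,0],[0,0,0],[0,0,0],[0,0,0],[0,0,0],[0,0,0],[0,0,0],[0,0,0],[0,0,0],[0,0,0],[0,0,0],[0,0,0],[0,0,0],[0,0,0],[0,0,0]], delta_pos=[[0,0,0],[0,0,0],[0,0,0],[0,0,0],[0,0,-0.005],[0,0,-0.01],[0,0,-0.015],[0,0,-0.02],[0,0,-0.02],[0,0,-0.02],[0.0,0,-0.02],[0,0,-0.02],[0,0,-0.02],[0,0,0],[0,0,0]], gripper=[0.04,0.04,0.04,0.04,0.04,0.04,0.04,0.04,0.04,0.04,0.04,0.04,0.04,0.04,0.04])

```text
time: 17.75
tool_pos: [0.5071, 0.0969, 0.2781]
tcp_rot: [2.251, 2.189, 0.01]
wrist_force: [0.2, -0.9, -0.1]
width: 0.471
grip_force: 0.0
```

```bash
python3 -c "
from h import *
s=read_state(); print(s['time'],s['tool_pos'],s['wrist_force'],s['width'])
w=vision.read_camera('wrist')[:,:,::-1]; im=vision.read_camera('scene')[:,:,::-1]
C=cam('wrist',s); S=cam('scene')
for n,p in [('stud',[0,.081,.13]),('pin',[0,-.08,.134]),('endTop',[0,-.096,.124]),('nose',[0,-.092,.1245])]: print(n,proj(C,sh2w(p)).round(1),proj(S,sh2w(p)).round(1))
cv2.imwrite('pics/cmp6.png',np.hstack([cv2.resize(im[200:260,275:335],(400,400),interpolation=cv2.INTER_CUBIC),cv2.resize(w[60:360,100:400],(400,400))]))
"
```

```text
17.75 [0.50712499 0.09694942 0.27809187] [ 0.15832155 -0.88186917 -0.11644738] 0.47147874067808904
stud [249.9  92.2] [247.4 197.8]
pin [249.9 249.4] [296.5 218.5]
endTop [249.9 257.4] [301.6 224. ]
nose [249.9 254.6] [300.3 223.2]
```

View pics/cmp6.png

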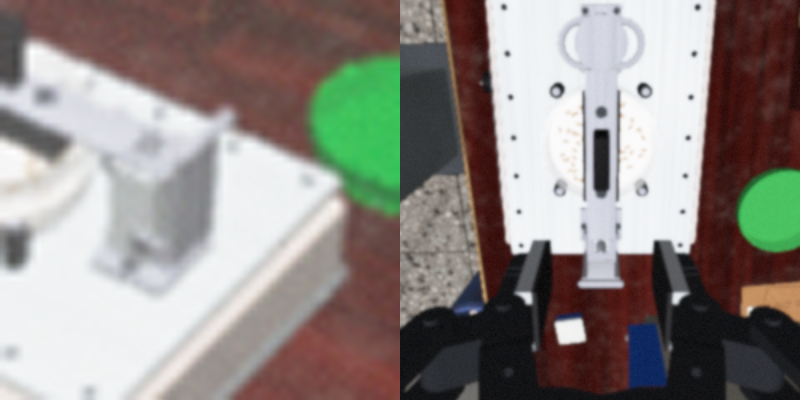

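The left half shows the strip lying flat on the keeper, unchanged since release. The right half shows the bar straight, with the eye under the head (600,42) and the catch nose across its end (600,280). I'll check heights numerically against an unlatched end.

```bash
python3 -c "
from h import *
s=read_state(); w=vision.read_camera('wrist')[:,:,::-1]; im=vision.read_camera('scene')[:,:,::-1]
C=cam('wrist',s); S=cam('scene')
for z in (.124,.134): print(z,'wrist width px at y=-.065:',proj(C,sh2w([.012,-.065,z]))-proj(C,sh2w([-.012,-.065,z])),'y=.05',(proj(C,sh2w([.012,.05,.124+(z-.124)*.2]))-proj(C,sh2w([-.012,.05,.124+(z-.124)*.2])))[0], 'hole',proj(C,sh2w([0,-.08,z])))
for z in (.124,.134): print('scene dot',proj(S,sh2w([0,-.0245,z])), 'edge front y=-.05',proj(S,sh2w([-.012,-.05,z])))
for p in [(0,-.05),]:
  print('keeper ref top edge', proj(S,sh2w([-.011,-.068,.1195])),proj(S,sh2w([-.011,-.092,.1195])))
a=cv2.resize(w[215:275,215:285],(399,342),interpolation=cv2.INTER_CUBIC); b=cv2.resize(im[205:241,272:314],(399,342),interpolation=cv2.INTER_CUBIC)
cv2.imwrite('pics/cmp7.png',np.hstack([a,b]))
g=cv2.cvtColor(w,cv2.COLOR_BGR2GRAY).astype(int)
for y in (.055,.04,-.045,-.055):
  v=proj(C,sh2w([0,y,.124])); r=int(round(v[1])); print(y,r,g[r,225:275].tolist())
"
```

```text
0.124 wrist width px at y=-.065: [2.21430494e+01 1.54211773e-02] y=.05 25.015720840293454 hole [252.05162609 245.79945418]
0.134 wrist width px at y=-.065: [2.28024346e+01 1.56404519e-02] y=.05 25.180242664192235 hole [252.08314029 250.45902273]
scene dot [278.65485376 213.64124796] edge front y=-.05 [284.01320961 219.55390801]
scene dot [278.70709067 210.61131133] edge front y=-.05 [284.09392068 216.49566142]
keeper ref top edge [289.97121817 223.36737889] [297.82556385 226.96096417]
0.055 120 [243, 243, 243, 242, 242, 242, 243, 243, 242, 241, 240, 239, 238, 240, 240, 234, 227, 216, 216, 213, 215, 219, 217, 214, 211, 214, 217, 214, 217, 215, 215, 211, 211, 211, 213, 215, 215, 213, 211, 207, 213, 229, 240, 243, 242, 243, 244, 244, 243, 244]
0.04 136 [248, 249, 250, 250, 251, 251, 251, 251, 250, 250, 250, 250, 247, 223, 145, 110, 162, 200, 213, 214, 214, 216, 218, 215, 216, 213, 215, 214, 218, 214, 213, 210, 210, 211, 210, 212, 212, 213, 211, 197, 165, 113, 141, 198, 232, 237, 243, 248, 250, 250]
-0.045 217 [244, 244, 245, 245, 242, 240, 241, 243, 243, 244, 240, 231, 209, 190, 181, 183, 195, 209, 216, 215, 218, 218, 219, 217, 217, 217, 216, 217, 214, 212, 215, 214, 215, 215, 212, 207, 211, 205, 199, 189, 186, 185, 192, 214, 234, 242, 244, 244, 244, 245]
-0.055 225 [245, 244, 245, 244, 243, 242, 243, 243, 243, 243, 242, 238, 227, 213, 210, 210, 208, 209, 213, 219, 216, 217, 219, 219, 219, 218, 216, 214, 216, 216, 213, 215, 217, 216, 214, 210, 211, 211, 202, 202, 203, 212, 217, 232, 239, 243, 245, 244, 245, 244]
```

View pics/cmp7.png

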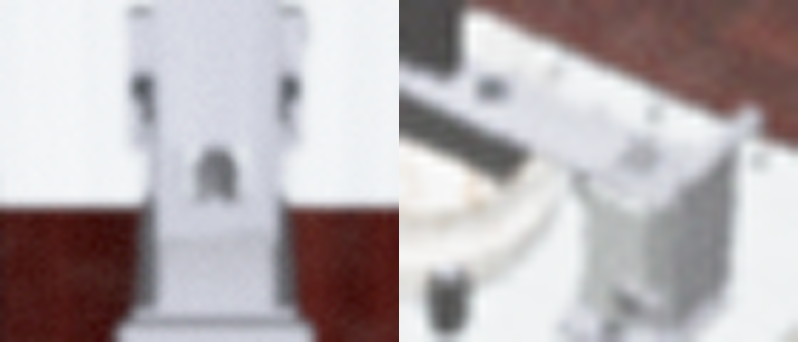

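Seen from the wrist, the hole sits at row 245.4, against 245.8 predicted for a latched bar and 250.5 for an unlatched one. The catch nose edge crosses the strip near row 256, where a shut catch would be. I'm handing it in.

```bash
python3 -c "
from workcell import ticket
print(ticket.finish_job())"
```

```text
the job is handed in; nothing more can be done
None
```

I handed the job in with the bar latched: the eye is under the stud's head, the pin is through the hole and the catch has closed over the free end. I saw about 4 N at the wrist on the stud and about 7 N overall, but the hand-in returned no verdict.

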